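# Snap the retaining clip onto a tube rotator's spindle

## Task

The disc has just been put back on the tube rotator: lift the green fork tool, already loaded with the black split clip, out of the tray and, with the fork, push the clip sideways into the groove right above the white hub boss until it snaps fully home around the spindle. Feel for the height of the boss, which differs each time; keep the push moderate, well under 20 N, easing off as soon as it snaps, and do not touch the clip with the fingers. Then draw the fork straight back off the clip, lay the tool flat inside the tray again, and leave the other things on the bench where they stand.

Things in the scene. Friction and masses are not known exactly. Their poses are not given: they have to be found in the camera images.
- rotator: Tube rotator, fixed: light grey housing 170 x 140 x 40 mm, gear motor, and on its shaft a steel spindle sleeve carrying a level blue disc (150 mm across, white tube holders 12 mm high round its rim) and the white hub boss, 25 mm across, 34 mm above the disc. The sleeve is clamped up to 12 mm higher or lower on the shaft. Nothing turns. Origin: centre of the underside, on the spindle axis; z up.
- spindle_seat (a point): Point on the spindle axis, fixed to the housing 120 mm above the bench: MEAN height of the boss's flat top, which really stands up to 12 mm higher or lower (find it by touch or sight). The groove begins at the boss top: 15 mm diameter, 5.5 mm tall; above it the spindle is 19 mm across up to its flat end 32 mm above the boss. The clip can go on from any side. z up.
- tray: Flat stainless tray, fixed, 250 (x) x 150 (y) mm, inside 242 x 142 mm, floor 3 mm thick, rim 10 mm high. Origin: centre of the underside.
- fork_tool: Hand tool, 120 to 170 g, lying flat in the tray. Green handle: bar 120 long (x -60 to 60 mm), 24 wide (y), 30 mm tall. Steel fork at +x, 43 mm wide, to x = 115 mm, z = 10 to 21 mm. Centre of mass of the loaded tool about x = 30 mm. Origin: centre of the handle's underside; x along the tool towards the fork, z up.
- fork_tip (a point): Middle of the fork's open front, x = 115, z = 15.5 mm in the tool's frame. Slot: 5 mm high, open to +x, floor at z = 13, back wall x = 91.5, side walls y = +-19 mm. Floor and roof tines (|y| over 14.5) run to x = 115 mm, so the fork passes astride boss and spindle. The clip lies loose in it (about 1 mm play) and slides out forwards if tipped or jerked.
- handle_end (a point): Centre of the handle's rear end, x = -60 mm, z = 15 mm in the tool's frame.
- clip: Black spring-steel split clip (C shape), 36 wide (y), 30 long (x -18 to 12), 4 mm thick, 18 g, in the fork's slot, mouth to the tool's +x; origin then at x = 110, z = 13 mm of the tool. Origin: on the underside, centre of the round opening (on the spindle axis when home); x out of the mouth, z up. Lowered on the boss, its nose lifts some 1 to 2 mm in the slot before the tool feels more than 1 N.
- clip_mouth (a point): Middle of the clip's mouth, x = 6.2, z = 2 mm in the clip's frame, between nubs (radius 2.5 mm at y = +-8 mm) 11 mm apart. Too high or low for the groove it jams on spindle or boss. In the groove its sprung arms give: push 6 to 15 N, felt from where the clip's origin is about 12 mm short of the axis, until at about 5 mm short the force drops and it snaps home.
- tube_rack: Clear rack with purple-capped sample tubes, 60 x 130 x 87 mm, loose bystander. Origin: centre of the underside.
- tip_box: Blue pipette-tip box with green lid, 80 x 120 x 72 mm, loose bystander. Origin: centre of the underside.
- reagent_bottle: Amber bottle, 60 mm across, 120 mm tall, loose bystander. Origin: centre of the underside.
There are look-alikes about, which are no part of the job. Of the things that look like the fork_tool, take the one that is farthest to the robot's left at the start.

How it is judged:
By the outcome, as a careful person would: the job done as asked, in the order asked, and still so for the second after the job is handed in, with the robot touching nothing.
It also fails if it takes over 72 s, if anything falls off the work surface, if the arm or the gripper's body presses on something with over 40 N, if the wrist force passes 120 N, or if a joint passes its speed limit or range.

## Robot

A 6-joint arm with a two-finger parallel gripper is mounted at the origin on the work surface. World frame = base frame: x ahead of the robot, y to its left, z up, the work surface at z = 0. Lengths are in mm, angles in degrees, forces in N, time in s.
With the tool pointing down it reaches from about 350 to 875 mm from the base axis. Payload 4.2 kg.
Tool frame: the origin (TCP) lies midway between the tips of the shut fingers; the grasp point (between the pads) lies 19 mm behind it (r.pinch_z is the distance from the TCP to the grasp point, in mm); z points along the fingers, y is the line along which they close (so a half turn about z gives the same grasp; the last joint's range is limited). The gripper opens to 85 mm and grips with 20 to 120 N. Pads are 22 mm wide; open, the fingers measure 114 mm over their backs; the gripper's body (76 mm by 85 mm) begins 54 mm behind the grasp point. The pads swing forward as they close: fully open they stand 13 mm farther back than shut.
Start: joints at [-50.214, 22.042, 0.453, 0, -68.411, -14.817], TCP at [263.847, -566.555, 231.312] pointing down, gripper open.
Joint ranges: [-179.83, 179.83], [-69.29, 118.12], [-61.27, 80.66], [-181.25, 117.63], [-171.15, -9.14], [-177.46, 177.46]. Speed limits (degrees/s): [159.86, 159.86, 180, 180, 180, 180].

## Interface

Orientations are given as a 3x3 rotation matrix whose columns are the frame's x, y, z axes.
In Python, from bench import r gives the robot as it stands.
- The arm moves only by the shell command python3 -m crank 'ROWS' [FORCE]. ROWS is JSON, a list that holds one entry, the list of rows, each a list of 5 numbers: the opening, from 0 (shut) to 1 (fully open), then the shift along the tool's x, y, z in m, then the turn about the tool's z in degrees. A call has 1 to 10 rows; each row shifts and turns the commanded pose from where the row before left it, along the tool's axes as they then stand; what a row does not reach is not made up. A row lasts 1/10 s, in which the tool goes at most 50 mm and 8.59 degrees, less where a joint would pass 70% of its speed; a pose out of reach is approached as far as the arm can. A call with a gripper value outside its range is refused whole. The fingers move at their own pace and stop on an object; FORCE is the grip in N (left out, the last holds). Time passes only in rows, so rows that do not move let the fingers close. It gives the time, the measured TCP pose, the force, the opening and the grip force at its end, in the units of the state.
- r.observe(): the state, without advancing time (a new reading comes with each control period).
- r.read_camera(name): name is "side" or "top"; returns a dict with "frame" (400x640x3 uint8, red, green, blue), "fovy" (degrees; the focal length in pixels is half the picture's height over the tangent of half this angle, whatever the lens; pixels are square), "cx", "cy" (the principal point, pixels), "R" (3x3) and "t" (3): a world point X has camera coordinates R X + t. Camera axes: x right, y down, z forward; pixel columns grow to the right and rows downward; lengths in mm; the calibration is good to about 2 mm. A picture is of the moment at which its call begins. There is no depth.
- r.job_done(): hands the job in; it is judged then, once.
The state is a dict: "clock": time; "qpos": joint angles; "joint_velocities": joint speeds; "joint_torque": joint torques, N m; "tcp_pos": TCP position; "eef_rot": TCP orientation; "ft_force": force on the tool from outside, world axes, zero at the start; "torque": the same for the moment, N m; "gripper_width": opening from 0.0 (shut) to 1.0 (fully open); "grip_force": force on a finger pad.
Only numpy, scipy, OpenCV 4.12 (cv2) and the standard library are available. Lean on these libraries where they do the work, as an engineer would, in place of code of your own. Each camera call takes 0.05 s, during which the arm holds its last target. There are 200 camera calls.

## Working session

There is one attempt and no reset: what is moved stays moved. The work goes in short steps, Python scripts to look and compute and a shell command to move; the robot and the scene stay as the last step left them, time stands still between calls to the robot, and variables do not carry over. Pictures are saved under pics/ and viewed, at most 10 in all, crops included, and the job is handed in when it is done.

```bash
ls; mkdir -p pics
cat > h.py <<'E'
import numpy as np, cv2
from bench import r
def cam(n):
    c=r.read_camera(n); c['K']=200/np.tan(np.radians(c['fovy']/2)); return c
def ray(c,u,v):
    R=np.array(c['R']);t=np.array(c['t'])
    return -R.T@t, R.T@np.array([(u-c['cx'])/c['K'],(v-c['cy'])/c['K'],1])
def onz(c,u,v,z):
    o,d=ray(c,u,v); return o+d*(z-o[2])/d[2]
def proj(c,X):
    p=np.array(c['R'])@np.array(X,float)+np.array(c['t']); return p[:2]/p[2]*c['K']+[c['cx'],c['cy']]
def tri(c1,p1,c2,p2):
    o1,d1=ray(c1,*p1);o2,d2=ray(c2,*p2)
    s=np.linalg.lstsq(np.c_[d1,-d2],o2-o1,rcond=None)[0]
    a=o1+s[0]*d1;b=o2+s[1]*d2; return (a+b)/2,np.linalg.norm(a-b)
def save(c,name,box=None,s=1):
    f=c['frame'][...,::-1]
    if box: f=f[box[1]:box[3],box[0]:box[2]]
    cv2.imwrite('pics/'+name,cv2.resize(f,None,fx=s,fy=s,interpolation=cv2.INTER_CUBIC))
E
python3 - <<'E'
from h import *
for n in('top','side'):
    c=cam(n); save(c,n+'0.png'); o,d=ray(c,320,200); print(n,c['fovy'],c['cx'],c['cy'],o,d)
print(r.observe())
E
```

```text
pics
top 47.622156385397105 321.5551185095995 198.282992286216 [ 424.59169005   13.02781724 1238.37055951] [ 0.10152184 -0.01099862 -0.99478564]
side 51.93533472673007 321.84533175407506 201.9492773991026 [155.18619263 762.98569629 903.42534505] [ 0.34867695 -0.65489438 -0.67050762]
{'clock': 0.1, 'qpos': array([-5.02168942e+01,  2.20874214e+01,  3.85959672e-01, -2.65116251e-02,
       -6.84107434e+01, -1.48168997e+01]), 'joint_velocities': array([ 0.04742788, -0.07444194,  0.16792147,  0.0803971 , -0.00546211,
       -0.06829814]), 'joint_torque': array([-8.46505372e-04, -3.93320024e+01,  1.88928115e+01,  4.19792980e+00,
       -2.65820490e-03, -1.01260600e-06]), 'tcp_pos': array([ 263.59913992, -566.10417675,  230.30538568]), 'eef_rot': array([[-9.06628884e-01, -4.21927975e-01, -9.22452516e-04],
       [-4.21928975e-01,  9.06627140e-01,  1.78021995e-03],
       [ 8.51958875e-05,  2.00320827e-03, -9.99997990e-01]]), 'ft_force': array([-0.60508583,  0.74926625,  0.3373848 ]), 'torque': array([ 0.01466065, -0.02192778, -0.01386292]), 'grip_force': 0.0, 'gripper_width': 1.0003204921237194}
```

View pics/top0.png

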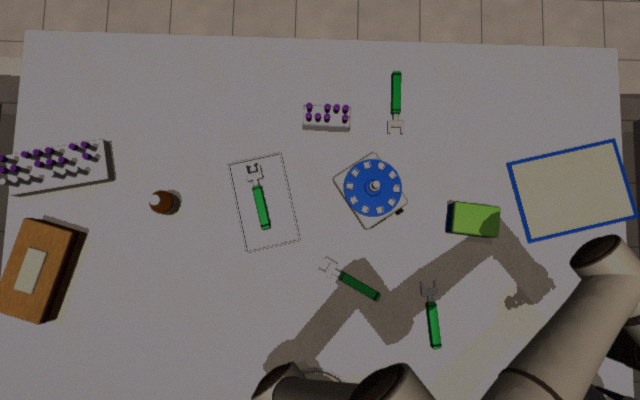

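View pics/side0.png

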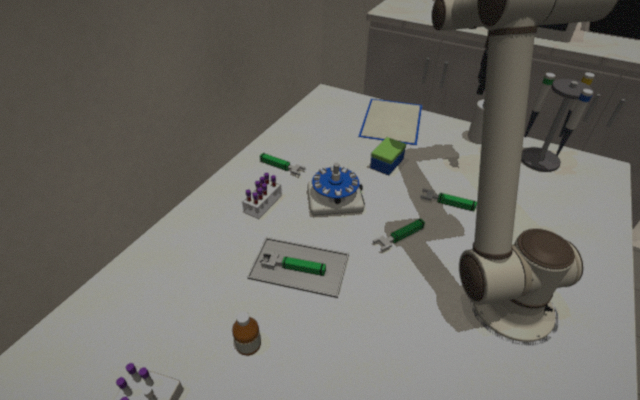

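The top view shows four green fork tools:
- (260,195): in the tray, with a black clip at (253,172)
- (358,285): no clip
- (433,320): no clip
- (396,95): no clip

World y grows to the image's left, so the farthest left is the tray one at (260,195), which also holds the clip. The spindle is at about (375,186) in the top view and (337,168) in the side view.

Run:
```python
from h import *
t=cam('top');s=cam('side')
def comps(c,lo,hi,box,amin=60):
    h=cv2.cvtColor(c['frame'],cv2.COLOR_RGB2HSV); m=cv2.inRange(h,lo,hi)
    k=np.zeros_like(m);k[box[1]:box[3],box[0]:box[2]]=255; m&=k
    for q in cv2.findContours(m,0,1)[0]:
        if cv2.contourArea(q)>amin: yield q
for q in comps(t,(50,100,30),(75,255,255),(230,150,300,250)):
    b=cv2.minAreaRect(q);p=cv2.boxPoints(b);print('top green',b)
    W=np.array([onz(t,u,v,33)[:2] for u,v in p]);print(W.round(1),'centre',W.mean(0),[np.linalg.norm(W[i]-W[i-1]).round(1) for i in range(4)])
for q in comps(t,(95,120,40),(125,255,255),(325,140,415,235),300):
    print('top disc',cv2.minAreaRect(q))
for q in comps(s,(95,120,40),(125,255,255),(295,150,375,215),150):
    print('side disc',cv2.minAreaRect(q))
g=cv2.cvtColor(t['frame'],cv2.COLOR_RGB2GRAY)[160:185,240:270]
y,x=np.nonzero(g<50);print('clip dark',x.mean()+240,y.mean()+160,len(x))
o=np.zeros((600,800,3),np.uint8)
def put(c,b,x0,y0,sc):
    f=cv2.resize(c['frame'][b[1]:b[3],b[0]:b[2],::-1],None,fx=sc,fy=sc,interpolation=cv2.INTER_CUBIC);o[y0:y0+f.shape[0],x0:x0+f.shape[1]]=f
put(t,(230,150,300,250),0,0,4);put(t,(328,145,418,235),290,0,4);put(s,(300,150,375,215),0,405,3);put(s,(250,235,355,295),290,405,3)
cv2.imwrite('pics/crop1.png',o)
```

```text
top green ((260.9297180175781, 206.86236572265625), (43.92256164550781, 9.06933307647705), 77.00537872314453)
[[579.4 183.6]
 [585.5 160.2]
 [471.7 129.8]
 [465.8 153. ]] centre [525.61283677 156.62897842] [np.float64(117.6), np.float64(24.2), np.float64(117.7), np.float64(23.9)]
top disc ((372.5, 187.0), (56.0, 57.0), 90.0)
side disc ((335.5, 183.0), (30.0, 47.0), 90.0)
clip dark 250.4736842105263 168.21052631578948 19
```

View pics/crop1.png

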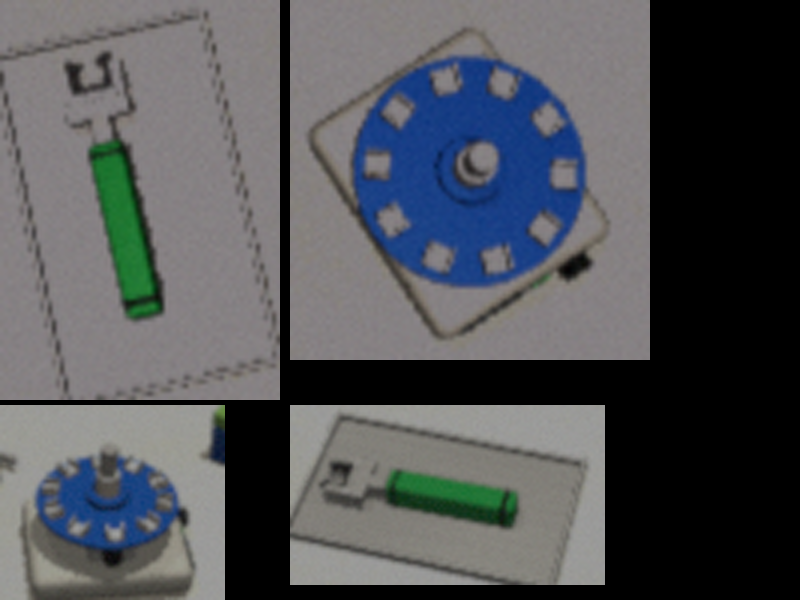

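The crop confirms the choice: green handle, steel fork and black clip with its mouth forward, lying in the tray. The spindle top is at about (376,184) in the top view and (336,164.5) in the side view. Next I triangulate it.

Run:
```python
from h import *
t=cam('top');s=cam('side')
for n,p,q in(('spindle top',(376,184.2),(336.3,164.8)),('disc',(372.3,187),(335.8,182.8))):
    print(n,tri(t,p,s,q))
for n,p in (('spindle',(376,184.2)),):
    for z in (140,152,164): print(z,onz(t,*p,z),onz(s,336.3,164.8,z))
for z in(74,86,98): print('disc',z,onz(t,372.3,187,z),onz(s,335.8,182.8,z))
for n,p,z in(('rack',(327,125),0),('tip box',(477,220),72),('bottle',(155,200),120),('fork3',(378,292),15),('fork3tip',(325,265),15),('clip',(252,173),18)): print(n,onz(t,*p,z).round())
for n,p in(('tray',(229,164)),('tray',(283,153)),('tray',(299,240)),('tray',(247,251))): print(n,onz(t,*p,10).round(1))
# spindle silhouette, side column profile
f=cv2.resize(s['frame'][155:195,322:352,::-1],None,fx=15,fy=15,interpolation=cv2.INTER_CUBIC)
g=cv2.resize(t['frame'][170:200,360:390,::-1],None,fx=11,fy=11,interpolation=cv2.INTER_CUBIC)
o=np.zeros((600,790,3),np.uint8);o[:,:450]=f;o[:330,455:785]=g;cv2.imwrite('pics/crop2.png',o)
```

```text
spindle top (array([ 577.55893812, -133.61251055,  152.31430589]), np.float64(0.6423809133661196))
disc (array([ 578.63788648, -134.25640394,   81.23576987]), np.float64(2.306977428328591))
140 [ 578.98895673 -135.39163294  140.        ] [ 584.80063958 -148.22275998  140.        ]
152 [ 577.30212419 -133.77010969  152.        ] [ 578.04768935 -133.89981204  152.        ]
164 [ 575.61529165 -132.14858643  164.        ] [ 571.29473911 -119.5768641   164.        ]
disc 74 [ 580.69010966 -134.7651951    74.        ] [ 581.23834656 -142.478322     74.        ]
disc 86 [ 579.08135975 -133.24204069   86.        ] [ 575.07428866 -129.37820601   86.        ]
disc 98 [ 577.47260984 -131.71888628   98.        ] [ 568.91023077 -116.27809003   98.        ]
rack [762. -15.   0.]
tip box [ 502. -408.   72.]
bottle [529. 407. 120.]
fork3 [ 307. -161.   15.]
fork3tip [375. -18.  15.]
clip [618. 186.  18.]
tray [642.8 250.9  10. ]
tray [677.3 104.2  10. ]
tray [440.1  53.5  10. ]
tray [407.5 192.2  10. ]
```

View pics/crop2.png

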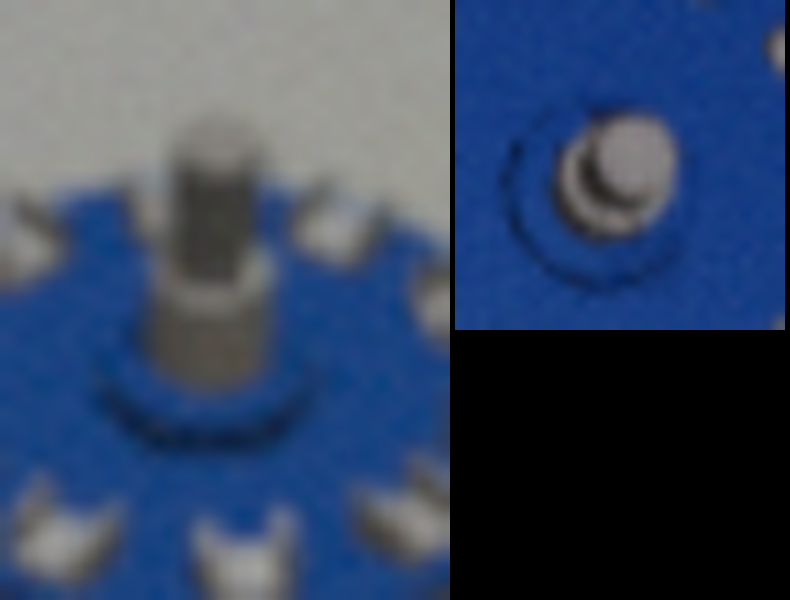

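The picture puts the spindle top centre at (376.5,183.9) in the top view and (336.5,164.5) in the side view. That gives the axis at about (578,-134) and the end at z≈152, so the boss top is near 120. The tool yaw is 15°. I turn the gripper +10° and travel above the handle, to x=20 in the tool frame.

```bash
python3 -m crank '[[[0.6,0,0,0,5],[0.6,0,0,0,5],[0.6,-0.023,0.0315,0,0],[0.6,-0.023,0.0315,0,0],[0.6,-0.023,0.0315,0,0],[0.6,-0.023,0.0315,0,0],[0.6,-0.023,0.0315,0,0],[0.6,-0.023,0.0315,0,0],[0.6,-0.023,0.0315,0,0],[0.6,-0.023,0.0315,0,0]]]' && python3 -m crank '[[[0.6,-0.023,0.0315,0,0],[0.6,-0.023,0.0315,0,0],[0.6,-0.023,0.0315,0,0],[0.6,-0.023,0.0315,0,0],[0.6,-0.023,0.0315,0,0],[0.6,-0.023,0.0315,0,0],[0.6,-0.023,0.0315,0,0],[0.6,-0.023,0.0315,0,0],[0.6,-0.023,0.0315,0,0],[0.6,-0.023,0.0315,0,0]]]'; python3 -m crank '[[[0.6,-0.023,0.0315,0,0],[0.6,-0.023,0.0315,0,0],[0.6,0,0,0.02,0],[0.6,0,0,0.02,0],[0.6,0,0,0.02,0],[0.6,0,0,0.02,0],[0.6,0,0,0.02,0],[0.6,0,0,0,0],[0.6,0,0,0,0]]]'
```

```text
clock: 1.3
tcp_pos: [376.8, -274.1, 231.5]
eef_rot: [[-0.966, -0.258, 0.001], [-0.258, 0.966, -0.0], [-0.001, -0.0, -1.0]]
ft_force: [0.3, -0.3, 0.4]
gripper_width: 0.599
grip_force: 0.0
clock: 2.3
tcp_pos: [517.6, 89.8, 231.5]
eef_rot: [[-0.966, -0.259, 0.0], [-0.259, 0.966, 0.0], [-0.0, 0.0, -1.0]]
ft_force: [0.4, -0.7, -0.5]
gripper_width: 0.599
grip_force: 0.0
clock: 3.2
tcp_pos: [545.8, 160.9, 131.6]
eef_rot: [[-0.966, -0.259, 0.0], [-0.259, 0.966, -0.0], [0.0, -0.0, -1.0]]
ft_force: [0.8, 0.3, 0.3]
gripper_width: 0.598
grip_force: 0.0
```

```bash
python3 -m crank '[[[0.6,0,0,0.02,0],[0.6,0,0,0.02,0],[0.6,0,0,0.02,0],[0.6,0,0,0.02,0],[0.6,0,0,0.015,0],[0.6,0,0,0.012,0],[0.6,0,0,0.01,0],[0.6,0,0,0.009,0],[0.6,0,0,0,0],[0.6,0,0,0,0]]]'
python3 - <<'E'
from h import *
t=cam('top');s=cam('side');o=np.zeros((600,800,3),np.uint8)
o[:,:395]=cv2.resize(t['frame'][140:260,215:294,::-1],(395,600),interpolation=2)
o[:350,400:]=cv2.resize(s['frame'][220:307,250:350,::-1],(400,350),interpolation=2)
cv2.imwrite('pics/grasp.png',o)
E
```

```text
clock: 4.2
tcp_pos: [545.8, 161.0, 5.6]
eef_rot: [[-0.966, -0.258, 0.001], [-0.258, 0.966, 0.0], [-0.001, 0.0, -1.0]]
ft_force: [-0.6, 0.5, 0.1]
gripper_width: 0.598
grip_force: 0.0
```

View pics/grasp.png

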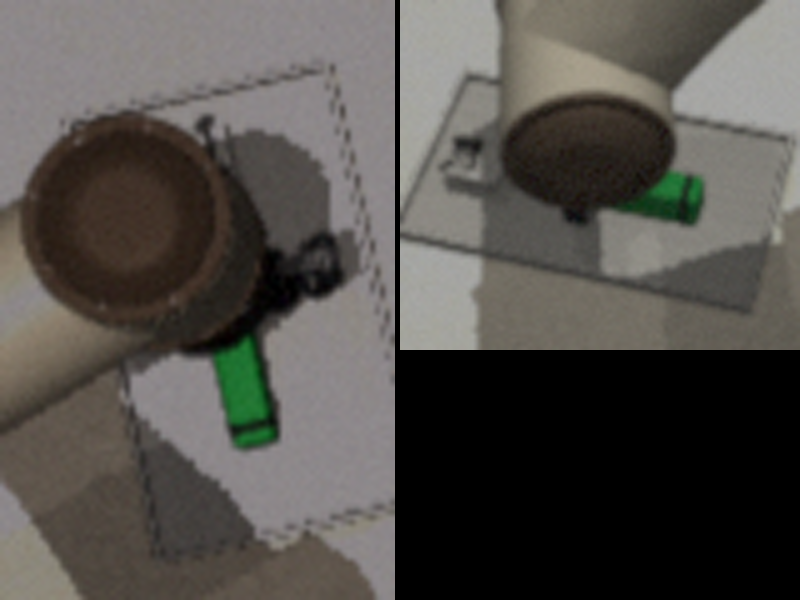

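The fingers stand down astride the handle: its rear end shows at (250,430) in the top crop, and the fork with its clip, undisturbed, at (465,165) in the side crop. I close slowly.

```bash
python3 -m crank '[[[0.5,0,0,0,0],[0.45,0,0,0,0],[0.4,0,0,0,0],[0.37,0,0,0,0],[0.34,0,0,0,0],[0.31,0,0,0,0],[0.29,0,0,0,0],[0.27,0,0,0,0],[0.25,0,0,0,0],[0.22,0,0,0,0]]]' 60; python3 -m crank '[[[0.1,0,0,0,0],[0,0,0,0,0],[0,0,0,0,0],[0,0,0,0,0],[0,0,0,0,0]]]' 80
```

```text
clock: 5.3
tcp_pos: [545.6, 161.1, 5.6]
eef_rot: [[-0.966, -0.259, 0.0], [-0.259, 0.966, 0.0], [-0.0, 0.0, -1.0]]
ft_force: [-1.8, 1.4, 3.8]
gripper_width: 0.27
grip_force: 59.1
clock: 5.8
tcp_pos: [545.7, 161.1, 5.7]
eef_rot: [[-0.966, -0.259, 0.001], [-0.259, 0.966, 0.0], [-0.001, 0.0, -1.0]]
ft_force: [-1.8, 1.8, 5.1]
gripper_width: 0.269
grip_force: 78.9
```

```bash
python3 -m crank '[[[0,0,0,-0.002,0],[0,0,0,-0.004,0],[0,0,0,-0.007,0],[0,0,0,-0.011,0],[0,0,0,-0.015,0],[0,0,0,-0.019,0],[0,0,0,-0.022,0],[0,0,0,-0.022,0],[0,0,0,-0.019,0],[0,0,0,-0.015,0]]]'; python3 -m crank '[[[0,0,0,-0.011,0],[0,0,0,-0.007,0],[0,0,0,-0.004,0],[0,0,0,-0.002,0],[0,0,0,0,0],[0,0,0,0,0]]]'
python3 - <<'E'
from h import *
s=cam('side');t=cam('top')
o=r.observe();p=o['tcp_pos'];d=np.array([np.cos(np.radians(15)),np.sin(np.radians(15)),0])
c=p+90*d;c[2]=p[2]-2.65+17; a=proj(s,c).round().astype(int);b=proj(t,c).round().astype(int);print(a,b)
im=np.zeros((400,800,3),np.uint8)
im[:,:400]=cv2.resize(s['frame'][a[1]-40:a[1]+40,a[0]-40:a[0]+40,::-1],(400,400),interpolation=2)
im[:,400:]=cv2.resize(t['frame'][b[1]-40:b[1]+40,b[0]-40:b[0]+40,::-1],(400,400),interpolation=2)
cv2.imwrite('pics/lift.png',im)
E
```

```text
clock: 6.8
tcp_pos: [545.8, 160.9, 143.6]
eef_rot: [[-0.966, -0.258, 0.002], [-0.258, 0.966, 0.001], [-0.002, 0.001, -1.0]]
ft_force: [1.3, 0.1, -2.2]
gripper_width: 0.269
grip_force: 78.5
clock: 7.4
tcp_pos: [545.2, 160.8, 164.6]
eef_rot: [[-0.966, -0.258, -0.001], [-0.258, 0.966, -0.001], [0.001, -0.0, -1.0]]
ft_force: [0.6, 0.7, -1.5]
gripper_width: 0.265
grip_force: 78.5
[261 217] [244 156]
```

View pics/lift.png

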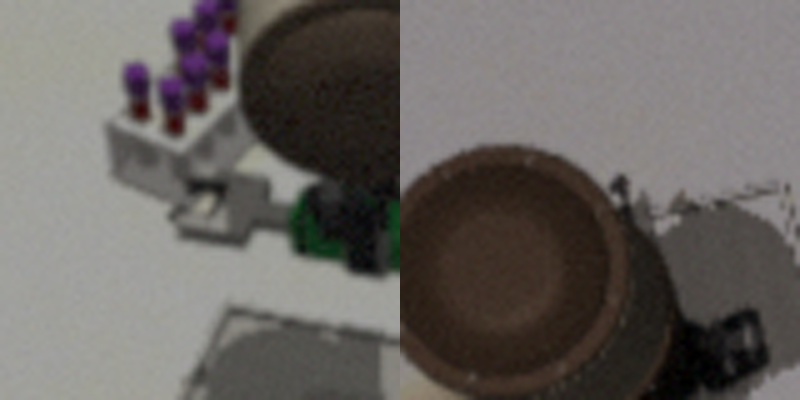

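The clip is still in the level fork, mouth forward (white gap at (205,200) in the side crop). I move to the near side of the rotator and then yaw the tool towards +y, so that both cameras see the fork at the spindle.

```bash
python3 -m crank '[[[0,0.003,-0.0049,0,0],[0,0.006,-0.0098,0,0],[0,0.009,-0.0147,0,0],[0,0.012,-0.0196,0,0],[0,0.012,-0.0196,0,0],[0,0.012,-0.0196,0,0],[0,0.012,-0.0196,0,0],[0,0.012,-0.0196,0,0],[0,0.012,-0.0196,0,0],[0,0.012,-0.0196,0,0]]]'; python3 -m crank '[[[0,0.012,-0.0196,0,0],[0,0.012,-0.0196,0,0],[0,0.012,-0.0196,0,0],[0,0.012,-0.0196,0,0],[0,0.012,-0.0196,0,0],[0,0.009,-0.0147,0,0],[0,0.006,-0.0098,0,0],[0,0.003,-0.0049,0,0],[0,0,0,0,0],[0,0,0,0,0]]]'; python3 -c "
from bench import r;print(r.observe()['qpos'])"
```

```text
clock: 8.5
tcp_pos: [488.7, -28.4, 165.5]
eef_rot: [[-0.966, -0.258, -0.0], [-0.258, 0.966, 0.0], [0.0, 0.0, -1.0]]
ft_force: [0.3, -0.6, -1.9]
gripper_width: 0.263
grip_force: 78.5
clock: 9.5
tcp_pos: [447.6, -169.5, 165.4]
eef_rot: [[-0.966, -0.258, 0.0], [-0.258, 0.966, 0.0], [-0.0, 0.0, -1.0]]
ft_force: [-0.2, -0.4, -1.7]
gripper_width: 0.264
grip_force: 78.5
[-1.23556366e+00  1.14587063e+01 -2.50879188e+01 -5.09159099e-03
 -5.34408700e+01 -7.37857156e+01]
```

```bash
python3 -m crank '[[[0,0,0,0,-3],[0,0,0,0,-6],[0,0,0,0,-8.5],[0,0,0,0,-8.5],[0,0,0,0,-8.5],[0,0,0,0,-8.5],[0,0,0,0,-8.5],[0,0,0,0,-8.5],[0,0,0,0,-8.5],[0,0,0,0,-6.5]]]'; python3 -m crank '[[[0,0,0,0,0],[0,0.0028,-0.0036,0,0],[0,0.0056,-0.0072,0,0],[0,0.0084,-0.0108,0,0],[0,0.011,-0.0144,0,0],[0,0.011,-0.0144,0,0],[0,0.011,-0.0144,0,0],[0,0.011,-0.0144,0,0],[0,0.011,-0.0144,0,0],[0,0.011,-0.0144,0,0]]]'; python3 -m crank '[[[0,0.0084,-0.0108,0,0],[0,0.0056,-0.0072,0,0],[0,0.0028,-0.0036,0,0],[0,0,0,0,0],[0,0,0,0,0]]]'
python3 - <<'E'
from h import *
s=cam('side');t=cam('top')
im=np.zeros((400,800,3),np.uint8)
im[:,:400]=cv2.resize(s['frame'][130:210,300:380,::-1],(400,400),interpolation=2)
im[:,400:]=cv2.resize(t['frame'][145:225,345:425,::-1],(400,400),interpolation=2)
cv2.imwrite('pics/app.png',im)
E
```

```text
clock: 10.5
tcp_pos: [447.9, -168.9, 165.3]
eef_rot: [[0.006, -1.0, 0.0], [-1.0, -0.006, 0.0], [-0.0, -0.0, -1.0]]
ft_force: [1.4, -0.9, -2.0]
gripper_width: 0.267
grip_force: 78.5
clock: 11.5
tcp_pos: [556.8, -253.9, 164.8]
eef_rot: [[-0.002, -1.0, -0.0], [-1.0, 0.002, -0.0], [0.0, 0.0, -1.0]]
ft_force: [0.4, 0.2, -0.9]
gripper_width: 0.271
grip_force: 78.5
clock: 12.0
tcp_pos: [576.8, -269.2, 165.2]
eef_rot: [[-0.001, -1.0, -0.001], [-1.0, 0.001, 0.0], [-0.0, 0.001, -1.0]]
ft_force: [0.6, 1.3, -1.5]
gripper_width: 0.263
grip_force: 78.5
```

View pics/app.png

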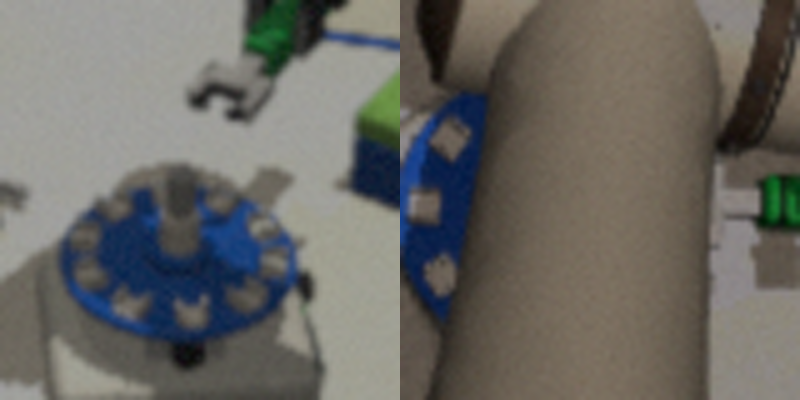

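In the side crop the fork tine tips are at (193,100) and (238,117), that is (338.6,150) and (347.6,153.4) in the full frame. The top view is blocked by the arm. I compare the kinematic prediction with the sight and bring the spindle into the same frame.

Run:
```python
from h import *
s=cam('side');p=r.observe()['tcp_pos'];print(p)
z=p[2]-2.65
for dx in(-18,0,18): print('pred tine',dx,proj(s,[p[0]-0+dx,p[1]+95,z+21]))
print('seen tips at z=top of fork',onz(s,338.6,150,z+21),onz(s,347.6,153.4,z+21))
# refine: dark clip & bright fork crop rows
for Z in(149,152,155): print('spindle',Z,proj(s,[577.6,-133.6,Z]))
g=cv2.cvtColor(s['frame'],cv2.COLOR_RGB2GRAY)
print(g[143:158,334:354])
print(g[160:186:2,326:348])
```

```text
[ 576.80070486 -268.97701707  165.5884413 ]
pred tine -18 [348.34041585 151.11404337]
pred tine 0 [342.96483451 149.43771606]
pred tine 18 [337.64243579 147.77797329]
seen tips at z=top of fork [ 587.06292391 -164.95648793  183.9384413 ] [ 555.69217886 -162.29244658  183.9384413 ]
spindle 149 [336.35503038 165.69075777]
spindle 152 [336.38804653 164.89642768]
spindle 155 [336.42117071 164.09949864]
[[160 156 158 158 157 157 147 122 114 128 133 139 144 138 131 126 122 108
   74  53]
 [156 158 157 158 157 149 134 122 126 131 133 132 135 133 129 123 117  95
   73  53]
 [158 158 159 154 150 137 129 119 119 120 125 128 132 129 123 122 119 111
  103  92]
 [158 159 156 149 142 130 120  95  83  89 101 107 114 117 116 120 124 122
  119 114]
 [159 159 149 135 129 116  94  60  47  48  53  65  77  86  91 108 120 126
  123 107]
 [160 158 151 124  99  84  58  40  50  56  52  40  42  47  59  89 114 126
  107  89]
 [161 158 150 114  74  41  35  56 106 121 109  77  56  46  62  94 116 112
   92  95]
 [158 160 148 120  65  39  44  91 137 154 143 128 104  77  87 110 107  90
   86 121]
 [162 159 157 138 
[... 1087 characters left out ...]
7  56  56  55  56  78  91 100
   96  87  72  62]
 [ 58  39  37  42  46  67  93  83  61  58  58  59  69  77  73  65  64  63
   69  67  62  58]
 [ 42  40  43  60  57  65  76  89  88  84  80  79  83  71  54  44  39  40
   44  53  58  62]
 [ 43  41  44  43  41  51  63  73  76  75  74  72  71  70  64  62  62  64
   63  61  62  60]
 [ 42  39  35  41  44  52  61  68  74  75  77  74  71  57  45  42  53  59
   62  57  59  58]
 [ 43  33  37  36  41  43  52  63  67  69  69  64  58  47  34  33  44  55
   56  59  58  60]
 [ 38  38  39  35  32  39  42  40  45  41  44  38  35  37  34  36  32  43
   34  43  54  63]
 [ 42  41  38  41  38  40  37  27  32  30  29  30  33  32  37  33  38  30
   36  37  43  39]]
```

```bash
python3 -m crank '[[[0,0,-0.0008,0.002,0],[0,0,0,0.005,0],[0,0,0,0.008,0],[0,0,0,0.008,0],[0,0,0,0.008,0],[0,0,0,0.008,0],[0,0,0,0.004,0],[0,0,0,0.002,0],[0,0,0,0,0],[0,0,0,0,0]]]'; python3 -m crank '[[[0,-0.002,0,0,0],[0,-0.004,0,0,0],[0,-0.005,0,0,0],[0,-0.005,0,0,0],[0,-0.004,0,0,0],[0,-0.002,0,0,0],[0,-0.001,0,0,0],[0,0,0,0,0],[0,0,0,0,0]]]'
```

```text
clock: 13.15
tcp_pos: [578.2, -269.4, 120.7]
eef_rot: [[-0.0, -1.0, 0.001], [-1.0, 0.0, -0.0], [0.0, -0.001, -1.0]]
ft_force: [-0.3, -0.1, -1.1]
gripper_width: 0.265
grip_force: 78.5
clock: 14.05
tcp_pos: [577.9, -246.4, 120.3]
eef_rot: [[-0.001, -1.0, 0.0], [-1.0, 0.001, -0.0], [0.0, -0.0, -1.0]]
ft_force: [-0.0, 1.0, -1.4]
gripper_width: 0.265
grip_force: 78.6
```

```bash
python3 -m crank '[[[0,-0.001,0,0,0],[0,-0.001,0,0,0],[0,-0.001,0,0,0],[0,-0.001,0,0,0],[0,0,0,0,0],[0,0,0,0,0]]]';python3 -m crank '[[[0,-0.001,0,0,0],[0,0,0,0,0],[0,0,0,0,0]]]';python3 -m crank '[[[0,-0.001,0,0,0],[0,0,0,0,0],[0,0,0,0,0]]]' ;python3 -m crank '[[[0,-0.001,0,0,0],[0,0,0,0,0],[0,0,0,0,0]]]' | grep -v eef
```

```text
clock: 14.65
tcp_pos: [578.0, -242.4, 120.3]
eef_rot: [[-0.001, -1.0, 0.0], [-1.0, 0.001, -0.0], [0.0, -0.0, -1.0]]
ft_force: [0.8, -0.5, -0.9]
gripper_width: 0.267
grip_force: 78.5
clock: 14.95
tcp_pos: [578.0, -241.3, 120.4]
eef_rot: [[-0.001, -1.0, 0.0], [-1.0, 0.001, 0.0], [-0.0, -0.0, -1.0]]
ft_force: [0.1, -1.1, -1.9]
gripper_width: 0.269
grip_force: 78.6
clock: 15.25
tcp_pos: [578.2, -240.8, 120.5]
eef_rot: [[-0.001, -1.0, 0.001], [-1.0, 0.001, -0.001], [0.001, -0.001, -1.0]]
ft_force: [0.8, -4.3, -2.3]
gripper_width: 0.269
grip_force: 78.6
clock: 15.55
tcp_pos: [578.5, -240.4, 120.7]
ft_force: [1.8, -5.4, -2.1]
gripper_width: 0.267
grip_force: 78.5
```

```bash
python3 -m crank '[[[0,0.0015,-0.0005,0,0],[0,0.0012,0,0,0],[0,0,0,0.001,0],[0,0,0,0.002,0],[0,0,0,0.001,0],[0,0,0,0,0],[0,0,0,0,0]]]'|grep -v eef;for i in 1 2 3 4; do python3 -m crank '[[[0,0,0,0.001,0],[0,0,0,0,0],[0,0,0,0,0]]]' | egrep 'tcp|ft_f'; done
```

```text
clock: 16.25
tcp_pos: [578.4, -241.9, 116.2]
ft_force: [-1.0, 0.6, -2.1]
gripper_width: 0.261
grip_force: 78.6
tcp_pos: [578.4, -242.0, 115.3]
ft_force: [0.7, -0.1, -1.9]
tcp_pos: [578.4, -242.0, 114.3]
ft_force: [0.2, 0.0, -1.6]
tcp_pos: [578.4, -242.0, 113.3]
ft_force: [-0.8, -0.4, -1.3]
tcp_pos: [578.4, -242.0, 112.3]
ft_force: [-0.8, 0.2, -2.1]
```

```bash
for i in 1 2 3; do python3 -m crank '[[[0,0,0,0.001,0],[0,0,0,0,0]]]' | egrep 'tcp|ft_f';python3 -m crank '[[[0,0,0,0,0]]]' | egrep 'ft_f'; done
```

```text
tcp_pos: [578.3, -242.0, 111.1]
ft_force: [0.0, 0.6, -1.8]
ft_force: [-0.1, 0.4, -1.9]
tcp_pos: [578.3, -242.0, 110.2]
ft_force: [0.3, 0.0, -1.4]
ft_force: [0.7, -0.4, -1.1]
tcp_pos: [578.4, -242.0, 109.3]
ft_force: [1.1, -0.8, -0.8]
ft_force: [-0.1, -0.4, -1.0]
```

```bash
for i in 1 2 3 4; do python3 -m crank '[[[0,0,0,0.0005,0],[0,0,0,0,0]]]' | egrep 'tcp|ft_f';python3 -m crank '[[[0,0,0,0,0]]]' | egrep 'ft_f'; done
```

```text
tcp_pos: [578.5, -242.0, 109.0]
ft_force: [-0.5, 0.2, 0.1]
ft_force: [-0.1, 0.1, 1.0]
tcp_pos: [578.6, -242.1, 108.7]
ft_force: [-1.2, 0.1, 2.6]
ft_force: [-0.9, -0.4, 1.4]
tcp_pos: [578.6, -242.1, 108.3]
ft_force: [-0.6, 0.3, 3.6]
ft_force: [-0.2, 0.3, 2.9]
tcp_pos: [578.7, -242.1, 107.9]
ft_force: [-1.9, 0.9, 5.7]
ft_force: [-0.8, -0.5, 5.7]
```

Contact is felt at TCP z≈109.2, so flush is at about 110.7 (boss top ≈121; vision said about 120.3). I raise to 111.2 and then advance, watching the force.

```bash
python3 -m crank '[[[0,0,0,-0.002,0],[0,0,0,-0.0019,0],[0,0,0,0,0],[0,0,0,0,0]]]'|egrep 'tcp|ft_f'; for i in 1 2 3; do python3 -m crank '[[[0,-0.001,0,0,0],[0,0,0,0,0]]]' | egrep 'tcp|ft_f'; done
```

```text
tcp_pos: [578.0, -241.9, 110.4]
ft_force: [0.5, -0.6, -1.4]
tcp_pos: [578.2, -240.8, 110.8]
ft_force: [-0.3, -0.3, -0.7]
tcp_pos: [578.4, -239.9, 111.2]
ft_force: [0.1, -0.3, -2.0]
tcp_pos: [578.4, -238.9, 111.2]
ft_force: [-0.5, -0.2, -1.4]
```

The nubs have passed the point where they jammed before, so the clip is in the groove. I keep pushing.

```bash
for i in 1 2 3 4; do python3 -m crank '[[[0,-0.001,0,0,0],[0,0,0,0,0]]]' | egrep 'tcp|ft_f'; done
```

```text
tcp_pos: [578.7, -238.3, 111.4]
ft_force: [0.9, -1.2, -1.4]
tcp_pos: [579.0, -237.7, 111.6]
ft_force: [0.6, -4.4, -1.9]
tcp_pos: [579.1, -237.1, 111.8]
ft_force: [1.0, -5.7, -1.3]
tcp_pos: [579.2, -236.9, 112.1]
ft_force: [2.0, -8.2, -0.9]
```

```bash
for i in 1 2 3; do python3 -m crank '[[[0,-0.001,0.0002,0.0002,0],[0,0,0,0,0]]]' | egrep 'tcp|ft_f'; done
```

```text
tcp_pos: [579.0, -236.1, 111.9]
ft_force: [1.6, -8.6, -2.0]
tcp_pos: [578.4, -233.9, 111.2]
ft_force: [0.7, -4.5, -1.2]
tcp_pos: [578.3, -231.9, 110.8]
ft_force: [1.6, -1.9, -2.3]
```

```bash
for i in 1 2 3 4; do python3 -m crank '[[[0,-0.001,0,0,0],[0,0,0,0,0]]]' | egrep 'tcp|ft_f'; done
python3 - <<'E'
from h import *
s=cam('side');t=cam('top')
im=np.zeros((500,800,3),np.uint8)
im[:,:500]=cv2.resize(s['frame'][145:195,312:362,::-1],(500,500),interpolation=2)
im[:300,500:]=cv2.resize(t['frame'][145:225,345:425,::-1],(300,300),interpolation=2)
cv2.imwrite('pics/snap.png',im)
E
```

```text
tcp_pos: [578.4, -230.5, 110.8]
ft_force: [2.8, -1.0, -2.8]
tcp_pos: [578.3, -229.6, 110.7]
ft_force: [3.9, -0.5, -2.3]
tcp_pos: [578.2, -228.9, 110.8]
ft_force: [3.2, -1.4, -0.8]
tcp_pos: [578.2, -228.0, 110.8]
ft_force: [4.8, -1.9, -0.9]
```

View pics/snap.png

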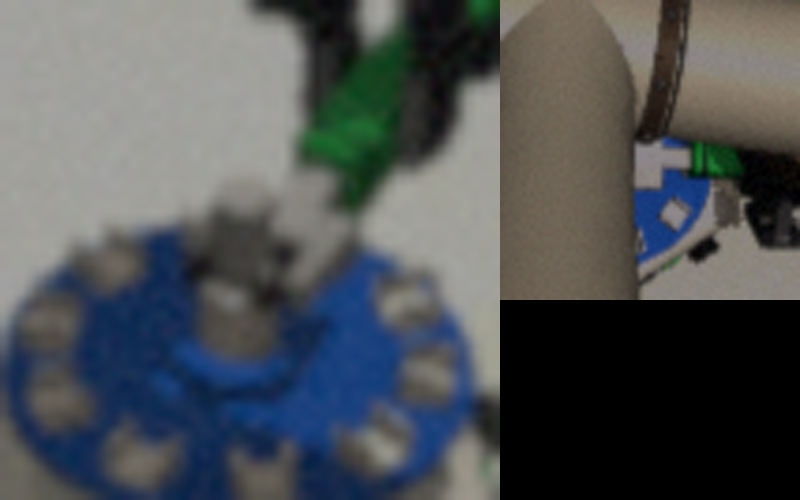

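The side crop shows the clip around the spindle at (235,270), with the fork astride it. A side force of +4 N in x says the tool sits about 1 mm too far to -x. I shift it and push the last 2 mm home.

```bash
python3 -m crank '[[[0,0,-0.0008,0,0],[0,0,0,0,0],[0,0,0,0,0]]]' | egrep 'tcp|ft_f'; for i in 1 2 3; do python3 -m crank '[[[0,-0.0008,0,0,0],[0,0,0,0,0]]]' | egrep 'tcp|ft_f'; done
```

```text
tcp_pos: [578.4, -228.0, 110.6]
ft_force: [2.3, -0.9, -0.6]
tcp_pos: [578.4, -227.1, 110.5]
ft_force: [2.5, -2.3, -1.0]
tcp_pos: [578.4, -226.2, 110.4]
ft_force: [2.4, -0.5, -1.2]
tcp_pos: [578.4, -225.6, 110.5]
ft_force: [2.6, -1.7, -2.1]
```

```bash
for i in 1 2 3; do python3 -m crank '[[[0,-0.0008,-0.0002,0,0],[0,0,0,0,0]]]' | egrep 'tcp|ft_f'; done
```

```text
tcp_pos: [578.4, -225.4, 110.6]
ft_force: [1.4, -5.5, -1.3]
tcp_pos: [578.5, -225.3, 110.7]
ft_force: [2.1, -6.4, -1.8]
tcp_pos: [578.5, -225.2, 110.8]
ft_force: [0.2, -9.2, -1.8]
```

It bottoms stiffly at y=-225.4, 15.9 mm past the jam contact, so the clip is home. I ease off and draw straight back.

```bash
python3 -m crank '[[[0,0.001,0,0,0],[0,0.001,0,0,0],[0,0.001,0,0,0],[0,0.001,0,0,0],[0,0.001,0,0,0],[0,0,0,0,0]]]' | egrep 'tcp|ft_f';python3 -m crank '[[[0,0.002,0,0,0],[0,0.002,0,0,0],[0,0.002,0,0,0],[0,0.002,0,0,0],[0,0.002,0,0,0],[0,0,0,0,0]]]' | egrep 'tcp|ft_f'
```

```text
tcp_pos: [578.9, -227.9, 110.4]
ft_force: [0.6, -0.3, -1.4]
tcp_pos: [579.2, -238.5, 110.6]
ft_force: [-0.5, 0.0, -0.7]
```

```bash
python3 -m crank '[[[0,0.003,0,0,0],[0,0.004,0,0,0],[0,0.004,0,0,0],[0,0.005,0,0,0],[0,0.006,0,0,0],[0,0.006,0,0,0],[0,0.006,0,0,0],[0,0.005,0,0,0],[0,0.003,0,0,0],[0,0,0,0,0]]]' | egrep 'tcp|ft_f'
python3 - <<'E'
from h import *
s=cam('side')
cv2.imwrite('pics/off.png',cv2.resize(s['frame'][145:195,305:355,::-1],(600,600),interpolation=2))
E
```

```text
tcp_pos: [579.1, -280.7, 110.5]
ft_force: [-0.7, 0.0, -0.7]
```

View pics/off.png

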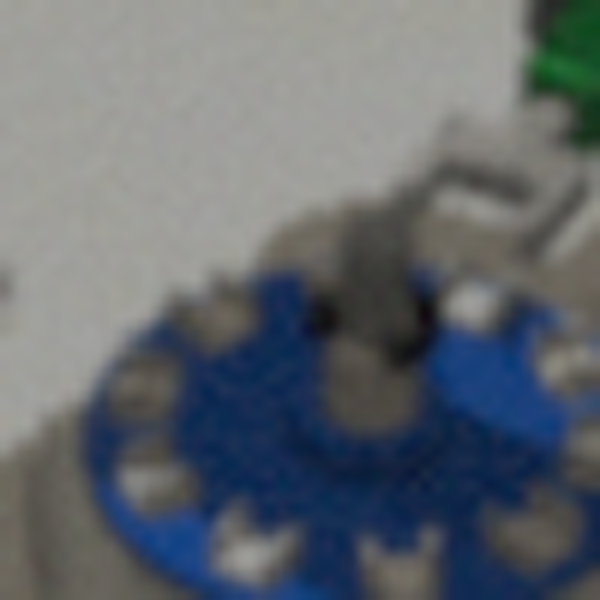

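The side crop shows the clip's dark arms on both sides of the spindle at (325,310) and (410,335), directly above the boss and level, and the fork empty and clear. Now I take the tool back to the tray.

```bash
python3 -m crank '[[[0,0,0,-0.005,0],[0,0,0,-0.012,0],[0,0,0,-0.018,0],[0,0,0,-0.015,0],[0,0,0,-0.005,0],[0,-0.0074,0.0088,0,0],[0,-0.0148,0.0176,0,0],[0,-0.0222,0.0264,0,0],[0,-0.0222,0.0264,0,0],[0,-0.0222,0.0264,0,0]]]'|egrep 'tcp|ft_f'; python3 -m crank '[[[0,-0.0148,0.0176,0,0],[0,-0.0074,0.0088,0,0],[0,0,0,0,4],[0,0,0,0,8.5],[0,0,0,0,8.5],[0,0,0,0,8.5],[0,0,0,0,8.5],[0,0,0,0,8.5],[0,0,0,0,8.5],[0,0,0,0,8.5]]]'|egrep 'tcp|ft_f';  python3 -m crank '[[[0,0,0,0,8.5],[0,0,0,0,3],[0,0,0,0,0],[0,0,0,0,0]]]'
```

```text
tcp_pos: [471.1, -190.1, 164.6]
ft_force: [-0.6, -0.1, -1.6]
tcp_pos: [447.2, -169.1, 165.2]
ft_force: [0.3, 0.0, -0.9]
clock: 29.0
tcp_pos: [447.2, -169.1, 165.4]
eef_rot: [[-0.966, -0.259, -0.0], [-0.259, 0.966, 0.0], [0.0, 0.0, -1.0]]
ft_force: [0.5, -0.5, -1.2]
gripper_width: 0.27
grip_force: 78.7
```

```bash
python3 -m crank '[[[0,-0.006,0.0098,0,0],[0,-0.012,0.0196,0,0],[0,-0.018,0.0294,0,0],[0,-0.018,0.0294,0,0],[0,-0.018,0.0294,0,0],[0,-0.018,0.0294,0,0],[0,-0.018,0.0294,0,0],[0,-0.018,0.0294,0,0],[0,-0.018,0.0294,0,0],[0,-0.018,0.0294,0,0]]]'|egrep 'tcp|ft_f'; python3 -m crank '[[[0,-0.012,0.0196,0,0],[0,-0.006,0.0098,0,0],[0,0,0,0.01,0],[0,0,0,0.02,0],[0,0,0,0.025,0],[0,0,0,0.025,0],[0,0,0,0.025,0],[0,0,0,0.02,0],[0,0,0,0.01,0],[0,0,0,0,0]]]'|egrep 'tcp|ft_f'; python3 -m crank '[[[0,0,0,0.007,0],[0,0,0,0.005,0],[0,0,0,0.003,0],[0,0,0,0.002,0],[0,0,0,0,0],[0,0,0,0,0]]]'
```

```text
tcp_pos: [535.5, 130.5, 165.6]
ft_force: [0.1, -0.7, -0.2]
tcp_pos: [543.9, 159.7, 29.0]
ft_force: [0.1, 0.0, -0.2]
clock: 31.6
tcp_pos: [545.3, 161.5, 13.8]
eef_rot: [[-0.966, -0.258, 0.0], [-0.258, 0.966, 0.0], [-0.0, 0.0, -1.0]]
ft_force: [0.4, -1.0, -1.3]
gripper_width: 0.268
grip_force: 78.7
```

```bash
python3 -m crank '[[[0,0,0,0.003,0],[0,0,0,0.002,0],[0,0,0,0.001,0],[0,0,0,0.001,0],[0,0,0,0,0],[0,0,0,0,0]]]'|egrep 'tcp|ft_f'; for i in 1 2; do python3 -m crank '[[[0,0,0,0.0005,0],[0,0,0,0,0]]]'|egrep 'tcp|ft_f'; done
```

```text
tcp_pos: [545.2, 161.4, 6.6]
ft_force: [-0.6, 0.2, -1.6]
tcp_pos: [545.2, 161.4, 6.1]
ft_force: [-0.2, -0.4, -1.9]
tcp_pos: [545.3, 161.4, 5.7]
ft_force: [-0.7, 0.1, -0.7]
```

```bash
python3 -m crank '[[[0,0,0,0.0005,0],[0,0,0,0,0]]]'|egrep 'tcp|ft_f'; python3 -m crank '[[[0.27,0,0,0,0],[0.3,0,0,0,0],[0.34,0,0,0,0],[0.4,0,0,0,0],[0.5,0,0,0,0],[0.6,0,0,0,0],[0.6,0,0,0,0]]]'|egrep -v eef; python3 -m crank '[[[0.6,0,0,-0.004,0],[0.6,0,0,-0.008,0],[0.6,0,0,-0.015,0],[0.6,0,0,-0.025,0],[0.6,0,0,-0.03,0],[0.6,0,0,-0.03,0],[0.6,0,0,-0.03,0],[0.6,0.02,-0.02,-0.03,0],[0.6,0.03,-0.03,-0.02,0],[0.6,0.03,-0.03,0,0]]]'|egrep -v eef; python3 -m crank '[[[0.6,0.03,-0.03,0,0],[0.6,0.03,-0.03,0,0],[0.6,0,0,0,0],[0.6,0,0,0,0]]]'|egrep -v eef
python3 - <<'E'
from h import *
s=cam('side');t=cam('top')
im=np.zeros((600,800,3),np.uint8)
im[:400,:]=0
im[:375,:600]=cv2.resize(t['frame'][50:300,100:500,::-1],(600,375),interpolation=2)
im[380:600,:300]=cv2.resize(s['frame'][235:301,250:340,::-1],(300,220),interpolation=2)
im[380:600,310:640]=cv2.resize(s['frame'][150:205,300:382,::-1],(330,220),interpolation=2)
cv2.imwrite('pics/end.png',im)
E
```

```text
tcp_pos: [545.3, 161.4, 5.7]
ft_force: [-2.0, -0.0, 3.7]
clock: 33.5
tcp_pos: [545.2, 161.4, 5.0]
ft_force: [-0.6, -0.8, -0.0]
gripper_width: 0.602
grip_force: 0.0
clock: 34.5
tcp_pos: [489.8, 63.3, 201.1]
ft_force: [0.6, -0.1, -0.3]
gripper_width: 0.597
grip_force: 0.0
clock: 34.9
tcp_pos: [446.0, -10.7, 198.2]
ft_force: [1.3, 0.4, -0.3]
gripper_width: 0.599
grip_force: 0.0
```

View pics/end.png

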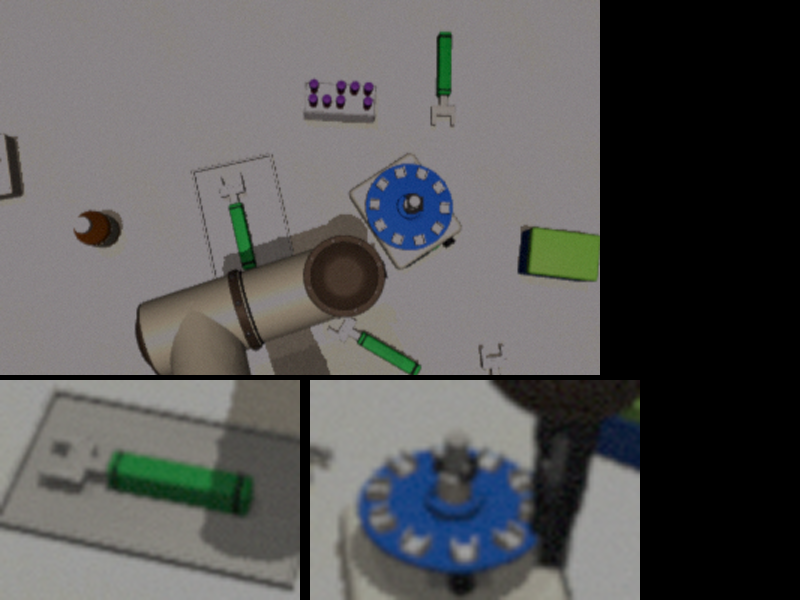

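The final picture shows the tool flat and empty in the tray (handle at (242,235) top, (180,480) side), the clip dark around the spindle at (413,204), and the bystanders unmoved. I make one numeric check of the clip position before handing in.

Run:
```python
from h import *
t=cam('top');g=cv2.cvtColor(t['frame'],cv2.COLOR_RGB2GRAY)
for n,p in(('axis',(578.5,-136)),('rear',(578.5,-154)),('front',(578.5,-124)),('left arm',(592,-136)),('right arm',(565,-136))): print(n,proj(t,[*p,123]))
sat=cv2.cvtColor(t['frame'],cv2.COLOR_RGB2HSV)
print(g[174:196,364:390]);print(sat[174:196,364:390,1])
```

```text
axis [375.31050106 185.32961877]
rear [382.52973211 185.51131202]
front [370.49584423 185.20844372]
left arm [375.36775404 179.95729853]
right arm [375.25310342 190.71551281]
[[ 63  58  59  60  62  59  58  57  57  59  58  60  61  57  55  58  55  58
   58  55  57  57  58  58  67 120]
 [ 59  57  60  57  61  61  58  57  56  60  56  55  58  60  58  56  59  58
   58  58  56  57  58  55  60 114]
 [ 61  57  59  59  59  58  55  60  61  59  56  56  59  56  58  56  55  58
   56  58  58  57  58  57  59  84]
 [ 58  57  61  62  61  57  62  59  58  61  61  56  59  53  58  61  55  59
   53  58  57  58  53  58  57  61]
 [ 58  58  56  57  59  56  55  53  51  54  54  56  49  52  56  59  57  59
   58  59  57  59  56  57  56  55]
 [ 57  61  60  55  54  53  39  34  35  33  35  38  38  42  48  56  56  60
   59  58  60  57  60  60  56  55]
 [ 60  60  57  51  45  34  34  33  30  38  58  73  75  72  63  50  52  55
   55  58  56  56  58  57  58  56]
 [ 57  59  54  48  52  40  34  30  30  56 106 123 128 119 101  60  39  39
   49  56  60  53  56  55  59  56]
 [ 58  53  51  54  57  48  50  38  34  91 128 134 136
[... 3172 characters left out ...]
31  18  79
  190 209 214 207 212 207 209 208]
 [213 242 211 206 200 184 115  41   9  27  45  30  25  16  54 140 148 168
  202 213 214 208 212 216 218 210]
 [205 220 218 204 208 206 188 128  53  40  23  39  29  96 158 197 202 203
  205 207 208 216 215 221 208 207]
 [210 199 224 206 207 203 195 198 186 147 153 156 159 181 201 215 214 218
  209 219 208 212 210 212 208 202]
 [207 207 206 211 204 207 207 200 198 207 202 199 197 207 221 220 215 210
  213 206 214 209 215 210 207 210]
 [209 204 201 203 215 212 209 212 209 209 203 210 223 207 216 204 217 204
  211 216 205 208 214 208 224 208]
 [203 207 212 208 201 211 208 208 220 221 212 226 218 211 202 210 213 211
  205 221 210 207 215 212 211 215]]
```

```bash
python3 -c "
from bench import r;print(r.job_done())"
```

```text
the job is handed in; nothing more can be done
None
```

The clip is snapped home in the groove above the boss with a push that peaked at about 9 N, the empty fork tool lies flat in the tray again, the other things look unmoved in the last picture, and the job is handed in at about 35 s.

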